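# Seat the splash plate and key the chip chuck into a spin coater

## Task

First press the grey splash plate of the white spin coater down until it lies flat and level on the deck, level with the rim all round. Then take the aluminium chip chuck from its orange stand and push its shaft into the brass spindle hub, turning it until its key slips into the keyway, and push on until its flange sits fully home on the hub. Finish still gripping the chuck and holding it down against the spring in the hub, since letting go would make it rise, and do not disturb the jar, the loupe or the tape roll.

Things in the scene. Friction and masses are not known exactly. Their poses are not given: they have to be found in the camera images.
- spin_coater: White bench spin coater, fixed; square housing 150 x 150 mm. Origin: centre of its underside on the bench, z up; display and knob on its -x side. A rim round the top (58 mm above the origin) encloses the deck (50 mm above it). Four black friction posts at x, y = +-48 mm hold the splash plate 5 mm off the deck; each yields at about 2.5 N and stays where it is pushed.
- hub_mouth (a point): Centre of the bore at the brass hub's top face, 60 mm above the bench; axes as the coater's. Hub 40 mm outside diameter, fixed. Vertical bore of 18.4 mm diameter; keyway 7 mm wide, reaching 15.5 mm from the axis towards +x (small red mark beside it). A sprung ejector in the bore meets the shaft's tip 28 mm below this point.
- splash_plate: Loose grey plastic plate 124 x 124 x 8 mm with a 47 mm hole round the hub, lying inside the coater's rim with 1.5 mm play. Origin: centre of its underside, z up. It starts 5 mm proud (origin 55 mm above the bench); fully down its origin is 50 mm above the bench and its top is level with the rim at 58 mm.
- chuck: Chip chuck, steel and aluminium, about 0.15 kg. Origin: on its axis at the underside of its flange (50 mm above the bench in the stand); z up, +x towards the key (red line on the flange). Flange 56 mm diameter, 6 mm thick, above the origin; shaft below. Home: origin at hub_mouth, +x along the coater's +x.
- chuck_grip (a point): Middle of the chuck's grip, 20 mm above the chuck's origin: a square boss 26 x 26 mm, faces square to the chuck's x and y, from 6 mm (the flange's top) to 34 mm above the origin.
- shaft_tip (a point): Lower end of the chuck's shaft on its axis, 34 mm below the chuck's origin. Shaft 16 mm diameter, last 3 mm tapered to 12 mm. The key is 5 mm wide, reaches 13 mm from the axis towards the chuck's +x and runs from the flange down to 10 mm above this tip; the plain lowest 10 mm enter the bore at any angle.
- ejector (a joint): Ejector in the hub bore, m: 0 = up, 0.006 = pushed down by the fully home chuck. Its spring pushes back with 4 N at 0, 9 N at 0.006, so a chuck let go rises again.
- press_a (a point): Orange press mark (18 mm disc) on the plate's top face, 43 mm from its centre along the plate's -y. Press straight down here with the closed fingertips; about 6 N moves this side down.
- press_b (a point): The other orange press mark, 43 mm from the plate's centre along the plate's +y.
- chuck_stand: Orange storage block 66 x 66 x 50 mm, fixed to the bench, with a hole of 33 mm right through it in which the chuck hangs by its flange. Origin: centre of its underside.
- specimen_jar: White screw-top specimen jar, 47 mm diameter, 50 mm high; bystander. Origin at the centre of its underside.
- loupe: Black loupe standing on the bench, 33 mm diameter, 29 mm high; bystander. Origin at the centre of its underside.
- kapton_roll: Amber tape roll lying flat, 66 mm diameter, 13 mm high; bystander. Origin at the centre of its underside.

How it is judged:
On the way, in this order (a step that is already met when the one before it is completed fails the run):
1. the splash plate is pressed down level on the deck while the chuck is still out of the hub (z of splash_plate in the frame of spin_coater below 0.0515 m and angle between splash_plate's own z axis and vertical below 0.025 rad and horizontal distance between chuck and hub_mouth above 0.03 m), for 0.2 s.
2. the chuck's key has entered the keyway (origin less than 20 mm above the hub's top face) (angle between the x axis of chuck and the x axis of spin_coater, either way round below 0.2 rad and horizontal distance between chuck and hub_mouth below 0.003 m and z of chuck in the frame of hub_mouth below 0.02 m), for 0.05 s.
At the end, for the whole second after the job is handed in: The chuck is home and at rest: flange within 2 mm of the hub's top, 3 mm of its axis, 0.2 rad of the keyway, upright within 0.06 rad; ejector held 4 mm down; the fingers still bear on the chuck (over 2 N); the plate lies within 1.5 mm of the deck, level within 0.025 rad (z of chuck in the frame of hub_mouth below 0.002 m and angle between the x axis of chuck and the x axis of spin_coater, either way round below 0.2 rad and horizontal distance between chuck and hub_mouth below 0.003 m and angle between chuck's own z axis and vertical below 0.06 rad and value of joint ejector above 0.004 m and contact force between the fingers and chuck above 2 N and linear speed of chuck below 0.02 m/s and z of splash_plate in the frame of spin_coater below 0.0515 m and angle between splash_plate's own z axis and vertical below 0.025 rad); the arm keeps its last pose, push and grip.
It fails at once if the specimen jar is disturbed (moved by more than 25 mm) (distance of specimen_jar from where it was at the start of the episode above 0.025 m).
It fails at once if the loupe is disturbed (moved by more than 25 mm) (distance of loupe from where it was at the start of the episode above 0.025 m).
It fails at once if the tape roll is disturbed (moved by more than 25 mm) (distance of kapton_roll from where it was at the start of the episode above 0.025 m).
It also fails if it takes over 50 s, if anything falls off the work surface, if the arm or the gripper's body presses on something with over 40 N, if the wrist force passes 120 N, or if a joint passes its speed limit or range.

## Robot

A 7-joint arm with a two-finger parallel gripper is mounted at the origin on the work surface; the furniture and walls round the work are solid. World frame = base frame: x ahead of the robot, y to its left, z up, the work surface at z = 0. Lengths are in m, angles in rad, forces in N, time in s.
With the tool pointing down it reaches from about 0.425 to 0.925 m from the base axis. Payload 6.8 kg.
Tool frame: the origin (TCP) lies on the front face of the gripper's body, between the roots of the fingers; the fingertips stand 73 mm ahead of it and the grasp point (between the pads) lies 54 mm ahead of it (manip.grip_depth is the distance from the TCP to the grasp point, in m); z points along the fingers, y is the line along which they close (so a half turn about z gives the same grasp; the last joint's range is limited). The gripper opens to 85 mm and grips with 20 to 120 N. Pads are 22 mm wide; open, the fingers measure 114 mm over their backs; the gripper's body (76 mm by 85 mm) begins 54 mm behind the grasp point. The pads swing forward as they close: fully open they stand 13 mm farther back than shut.
Start: joints at [1.063, 0.477, 0.022, 1.555, -0.011, 1.109, -0.083], TCP at [0.263, -0.622, 0.304] pointing down, gripper open.
Joint ranges: [-2.96, 2.96], [-0.34, 2.1], [-1.41, 1.46], [0.24, 2.44], [-1.37, 4.51], [0.17, 1.92], [-2.96, 2.96]. Speed limits (rad/s): [2.39, 2.39, 3.14, 3.14, 3.14, 3.14, 3.14].

## Interface

Orientations are given as a unit quaternion [w, x, y, z].
In Python, from plant import get_obs, imaging, job_done, manip gives the robot as it stands.
- The arm moves only by the tool drive_tool, never from a script. Its argument "targets" is a list of rows, each an object with "dp": the shift along the tool's x, y, z in mm, a list of three; "spin": the turn about the tool's z in degrees. A call has 1 to 12 rows; each row is the pose to reach, as a shift and turn from the pose commanded when the call began, along the tool's axes at that moment; what a row does not reach only later rows make up. A row lasts 1/8 s, in which the tool goes at most 62.5 mm and 10.7 degrees, less where a joint would pass 70% of its speed; a pose out of reach is approached as far as the arm can. A call with a gripper value outside its range is refused whole. "gripper" is the finger opening in mm, from 0 to 85.4, set as the call begins (left out, the last holds). The fingers move at their own pace and stop on an object; "force" is the grip in N (left out, the last holds). Time passes only in rows, so rows that repeat a pose let the fingers close. It gives the time, the measured TCP pose, the force, the opening and the grip force at its end, in the units of the state.
- get_obs(): the state, without advancing time (a new reading comes with each control period).
- imaging.read_camera(name): name is "side" or "top"; returns a dict with "pixels" (400x640x3 uint8, blue, green, red), "camera_matrix" (3x3 intrinsics, pixels), "rvec" (rotation vector, rad) and "tvec" (3), from world to camera coordinates, as OpenCV has them. Camera axes: x right, y down, z forward; pixel columns grow to the right and rows downward; lengths in m; the calibration is good to about 2 mm. A picture is of the moment at which its call begins. There is no depth.
- job_done(): hands the job in; it is judged then, once.
The state is a dict: "t": time; "joint_positions": joint angles; "dq": joint speeds; "joint_efforts": joint torques, N m; "tool_pos": TCP position; "tool_rot": TCP orientation; "force": force on the tool from outside, world axes, zero at the start; "torque": the same for the moment, N m; "gripper_width": finger opening in m; "grasp_force": force on a finger pad.
Only numpy, scipy, OpenCV 4.12 (cv2) and the standard library are available. Lean on these libraries where they do the work, as an engineer would, in place of code of your own. Each camera call takes 0.05 s, during which the arm holds its last target. There are 200 camera calls.

## Working session

There is one attempt and no reset: what is moved stays moved. The work goes in short steps, Python scripts to look and compute and a tool call to move; the robot and the scene stay as the last step left them, time stands still between calls to the robot, and variables do not carry over. Pictures are saved under pics/ and viewed, at most 10 in all, crops included, and the job is handed in when it is done.

Besides the shell and the picture viewer there is one more tool, called after "Call:" in YAML: its name, and indented under it one key for each argument. drive_tool: Moves the arm, as the interface text tells. Its arguments: {"type":"object","properties":{"targets":{"type":"array"},"gripper":{"type":"number"},"force":{"type":"number"}},"required":["targets"]}

```bash
mkdir -p pics
cat > h.py <<'E'
import numpy as np, cv2
from plant import get_obs, imaging, job_done, manip
def cam(n, f=None):
    c=imaging.read_camera(n)
    if f: cv2.imwrite('pics/'+f,c['pixels'])
    R=cv2.Rodrigues(np.array(c['rvec'],float))[0]; K=np.array(c['camera_matrix'],float); t=np.array(c['tvec'],float).ravel()
    return c['pixels'],K,R,t
def back(K,R,t,uv,z):
    d=R.T@np.linalg.inv(K)@np.array([uv[0],uv[1],1.]); o=-R.T@t
    return o+d*(z-o[2])/d[2]
def proj(K,R,t,p):
    q=R@np.array(p,float)+t; q=K@q; return q[:2]/q[2]
E
python3 - <<'E'
from h import *
for n in('top','side'):
    p,K,R,t=cam(n,n+'0.png'); print(n,K.tolist(),(-R.T@t).round(3),R.round(2).tolist())
print(get_obs(), manip.grip_depth)
E
```

```text
top [[481.3109835075526, 0.0, 315.7979163093471], [0.0, 481.3109835075526, 198.05183252773477], [0.0, 0.0, 1.0]] [ 0.363 -0.117  1.016] [[-0.03, -1.0, -0.03], [-0.99, 0.03, -0.12], [0.12, 0.02, -0.99]]
side [[422.26376323816004, 0.0, 322.3358082535126], [0.0, 422.26376323816004, 198.4661084628831], [0.0, 0.0, 1.0]] [ 0.793 -0.77   0.745] [[0.89, 0.45, 0.0], [0.3, -0.58, -0.76], [-0.34, 0.67, -0.65]]
{'t': 0.1, 'joint_positions': array([ 1.06294065,  0.47773353,  0.02233337,  1.55635315, -0.01149057,
        1.10927952, -0.08308043]), 'dq': array([ 1.79180977e-03,  7.96085970e-04,  7.28848588e-04, -6.92207703e-04,
        1.01907049e-03,  5.63471997e-05, -5.26513336e-05]), 'joint_efforts': array([ 4.38180883e-03, -5.97763824e+01,  1.61357414e+00, -2.81955242e+01,
        1.28389723e-02,  4.99460060e-03,  3.36534129e-05]), 'tool_pos': array([ 0.2625468 , -0.62140156,  0.30301162]), 'tool_rot': array([-7.91711726e-04,  9.80085341e-01,  1.98575040e-01, -2.23741670e-04]), 'force': array([ 0.60291389, -0.25908974,  0.49032187]), 'torque': array([0.01314208, 0.01345737, 0.04950948]), 'grasp_force': 0.0, 'gripper_width': 0.08572835914705045} 0.0539
```

View pics/top0.png

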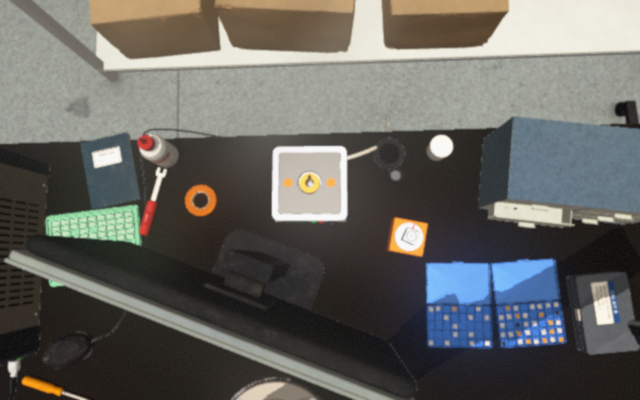

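View pics/side0.png

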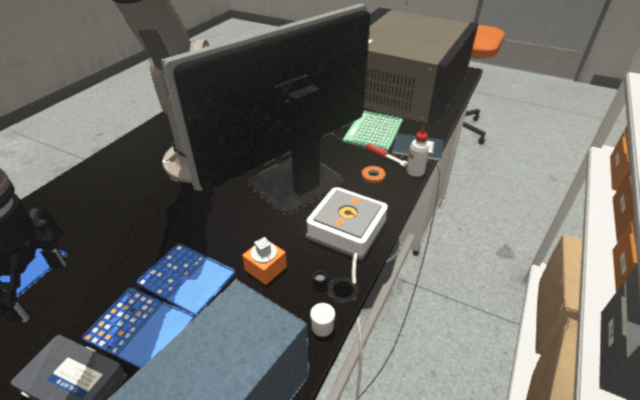

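The top view shows the coater at about (309,184), the press marks at (288,183) and (331,183), the hub at (309,182), the stand and chuck at (408,236), the jar at (440,147), the loupe at about (395,174) and the tape at (201,200). The monitor stands between the base and the coater. I'll take a closer look to measure.

Run:
```python
from h import *
a,K,R,t=cam('top'); b,K2,R2,t2=cam('side')
def crop(p,x,y,w,h,s): return cv2.resize(p[y:y+h,x:x+w],None,fx=s,fy=s,interpolation=cv2.INTER_CUBIC)
# top: coater 264..356,140..230 ; stand
A=crop(a,262,140,100,90,4);B=crop(a,378,206,60,60,6)[:360,:360]
C=crop(b,300,180,100,75,4);D=crop(b,235,230,60,50,6)
im=np.zeros((600+60,800,3),np.uint8);im=np.zeros((600,800,3),np.uint8)
im[:300,:400]=A[30:330];im[:300,400:760]=B[:300];im[300:600,:400]=C;im[300:600,400:760]=D
cv2.imwrite('pics/crop1.png',im)
# segmentation
hsv=cv2.cvtColor(a,cv2.COLOR_BGR2HSV)
def blobs(m,nm,z,cam,mina=6):
    n,l,s,c=cv2.connectedComponentsWithStats(m.astype(np.uint8))
    for i in range(1,n):
        if s[i,4]>=mina: print(nm,s[i].tolist(),c[i].round(2),back(*cam,c[i],z).round(4)[:2])
T=(K,R,t);S=(K2,R2,t2)
o=(hsv[...,0]>8)&(hsv[...,0]<22)&(hsv[...,1]>150)&(hsv[...,2]>150);o[:140]=0;o[270:]=0
blobs(o,'top orange z63',.063,T)
w=(hsv[...,2]>200)&(hsv[...,1]<40);w[:140]=0;w[270:]=0
blobs(w,'top white z58',.058,T,30)
h2=cv2.cvtColor(b,cv2.COLOR_BGR2HSV)
o=(h2[...,0]>8)&(h2[...,0]<22)&(h2[...,1]>150)&(h2[...,2]>120);o[:150]=0
blobs(o,'side orange z63',.063,S)
r=((hsv[...,0]<6)|(hsv[...,0]>174))&(hsv[...,1]>90)&(hsv[...,2]>90);r[:140]=0;r[270:]=0;r[:,:240]=0
blobs(r,'top red',.06,T,1)
```

```text
top orange z63 [307, 175, 5, 3, 6] [308.67 175.67] [ 0.5244 -0.0806]
top orange z63 [285, 179, 7, 7, 36] [287.67 182.22] [ 0.5124 -0.0381]
top orange z63 [327, 179, 7, 7, 38] [330.45 182.08] [ 0.5101 -0.1239]
top orange z63 [185, 185, 31, 31, 527] [200.15 200.11] [0.4814 0.1385]
top orange z63 [389, 217, 39, 40, 474] [406.73 236.69] [ 0.3971 -0.2704]
top white z58 [430, 140, 23, 17, 329] [441.05 147.31] [ 0.575  -0.3488]
top white z58 [140, 143, 21, 14, 106] [151.34 151.82] [0.5846 0.2409]
top white z58 [92, 147, 29, 21, 413] [106.39 156.93] [0.5769 0.3338]
top white z58 [272, 146, 93, 75, 3288] [311.45 190.15] [ 0.4956 -0.0853]
top white z58 [151, 168, 15, 33, 162] [157.46 182.62] [0.5203 0.2273]
top white z58 [495, 203, 67, 20, 940] [528.22 212.33] [ 0.4387 -0.5121]
top white z58 [615, 214, 16, 5, 47] [622.89 216.15] [ 0.426 -0.695]
top white z58 [598, 217, 15, 4, 40] [605.33 218.52] [ 0.4223 -0.6607]
top white z58 [583, 219, 14, 4, 35] [589.66 220.69] [ 0.4189 -0.63  ]
top white z58 [395, 223, 28, 28, 571] [408.63 236.55] [ 0.3974 -0.275 ]
top white z58 [519, 223, 15, 4, 42] [526.36 224.36] [ 0.4151 -0.5067]
side orange z63 [623, 150, 6, 12, 31] [625.71 154.61] [1.1115 0.4895]
side orange z63 [361, 166, 25, 15, 201] [373.18 173.3 ] [0.5109 0.0857]
side orange z63 [353, 200, 5, 3, 12] [355.08 200.75] [ 0.5125 -0.0377]
side orange z63 [337, 221, 6, 3, 15] [339.67 222.07] [ 0.5107 -0.1229]
side orange z63 [629, 222, 8, 42, 180] [632.36 243.12] [1.1137 0.11  ]
side orange z63 [242, 245, 44, 39, 784] [264.82 265.61] [ 0.4271 -0.3119]
top red [319, 221, 5, 3, 11] [321. 222.] [ 0.4309 -0.1027]
```

View pics/crop1.png

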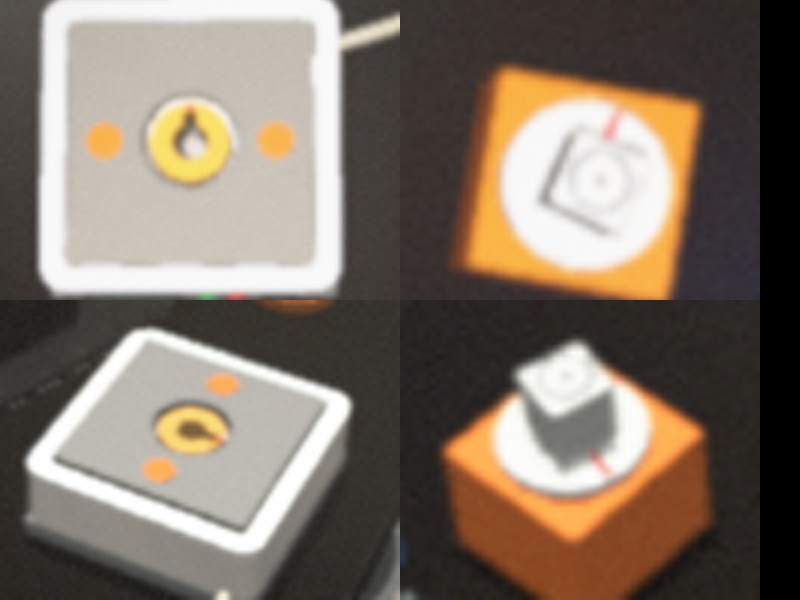

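The crop shows the keyway pointing up in the image (+x), orange marks left and right of the hub, and the chuck's red line and boss turned about 23° clockwise. Next I'll fit poses and place the monitor.

Run:
```python
from h import *
from scipy.optimize import least_squares
a,K,R,t=cam('top'); b,K2,R2,t2=cam('side'); T=(K,R,t);S=(K2,R2,t2)
# coater outline from top
hsv=cv2.cvtColor(a,cv2.COLOR_BGR2HSV); sub=np.zeros(a.shape[:2],np.uint8)
sub[142:226,266:348]=(hsv[142:226,266:348,2]>150); 
c=max(cv2.findContours(sub,cv2.RETR_EXTERNAL,cv2.CHAIN_APPROX_NONE)[0],key=cv2.contourArea)
P=np.array([back(*T,q[0],.058)[:2] for q in c]); (cx,cy),sz,ang=cv2.minAreaRect((P*1000).astype(np.float32)); print('coater',cx,cy,sz,ang)
# hub yellow centre
for nm,im,cm in(('top',a,T),('side',b,S)):
    h=cv2.cvtColor(im,cv2.COLOR_BGR2HSV)
    y=((h[...,0]>19)&(h[...,0]<32)&(h[...,1]>100)&(h[...,2]>90)).astype(np.uint8)
    u,v=proj(*cm,(.511,-.081,.06)).astype(int); m=np.zeros_like(y); m[v-14:v+14,u-14:u+14]=y[v-14:v+14,u-14:u+14]
    pts=cv2.findNonZero(m); 
    hull=cv2.convexHull(pts); e=cv2.minAreaRect(hull); print(nm,'hub',e, back(*cm,e[0],.06).round(4))
for nm,cm,uv in(('top',T,(411.3,236.2)),('side',S,(262.7,242.8))): print(nm,'boss',back(*cm,uv,.084).round(4))
# flange ellipse
print('flange top',back(*T,(409,236.7),.056).round(4),'side',back(*S,(235+(572-400)/6,230+(432-300)/6),.056).round(4))
f=lambda u,v,z:back(*T,(378+(u-400)/6,206+v/6),z)[:2]
for p,q,z in(((586,184),(620,108),.056),((545,205),(575,130),.056),((545,205),(615,235),.056)):
    d=f(*q,z)-f(*p,z); print('ang',np.degrees(np.arctan2(d[1],d[0])))
g=lambda u,v,z:back(*S,(235+(u-400)/6,230+(v-300)/6),z)[:2]
for p,q in(((517,375),(576,341)),((555,415),(614,380)),((576,341),(614,380)),((517,375),(555,415))):
    d=g(*q,.084)-g(*p,.084); print('side boss ang',np.degrees(np.arctan2(d[1],d[0])),np.linalg.norm(d)*1000, (g(*q,.084)+g(*p,.084))/2)
def tri(ut,us):
    return least_squares(lambda p:np.r_[proj(*T,p)-ut,proj(*S,p)-us],[.3,0,.3]).x.round(3)
print('mon -y end',tri((410,392),(168,60)),'mon +y end',tri((12,256),(366,12)))
for z in(.0,.05): print('jar',back(*T,(440,147),z).round(3),'loupe',back(*T,(395,175),z).round(3),back(*S,(319,278),z).round(3),'tape',back(*T,(200,200),z).round(3))
```

```text
coater 509.032958984375 -81.00923919677734 (152.25421142578125, 154.58616638183594) 88.14976501464844
top hub ((309.0, 183.0), (18.0, 18.0), 90.0) [ 0.51   -0.0808  0.06  ]
side hub ((347.5, 212.0), (10.0, 15.0), 90.0) [ 0.5114 -0.0802  0.06  ]
top boss [ 0.397  -0.2758  0.084 ]
side boss [ 0.4001 -0.275   0.084 ]
flange top [ 0.3972 -0.276   0.056 ] side [ 0.4003 -0.276   0.056 ]
ang -26.64005989754109
ang -24.32052985987121
ang -114.9453046937014
side boss ang 67.98438266233252 25.51959203386963 [ 0.38884398 -0.27035157]
side boss ang 68.1013939771774 25.379346526969698 [ 0.41134678 -0.28034023]
side boss ang -24.101049416193717 24.59664716666328 [ 0.40485335 -0.26354419]
side boss ang -23.770689995698383 24.6437475683288 [ 0.39533742 -0.28714761]
mon -y end [ 0.198 -0.211  0.422] mon +y end [0.375 0.297 0.395]
jar [ 0.589 -0.361  0.   ] loupe [ 0.531 -0.262  0.   ] [ 0.519 -0.245  0.   ] tape [0.489 0.156 0.   ]
jar [ 0.578 -0.349  0.05 ] loupe [ 0.523 -0.255  0.05 ] [ 0.538 -0.28   0.05 ] tape [0.483 0.142 0.05 ]
```

Hub at about (0.511,-0.081), yaw about -1.5°. Chuck at about (0.3985,-0.2755), yaw about -24°. I'll move over press_a with the fingers closed.

Call:
drive_tool:
  targets:
    - {"dp":[42,-36,0],"spin":4}
    - {"dp":[84,-72,0],"spin":10}
    - {"dp":[126,-108,0],"spin":16}
    - {"dp":[168,-144,0],"spin":24.4}
    - {"dp":[210,-180,0],"spin":24.4}
    - {"dp":[252,-216,0],"spin":24.4}
    - {"dp":[294,-252,0],"spin":24.4}
    - {"dp":[336,-288,0],"spin":24.4}
    - {"dp":[378,-324,0],"spin":24.4}
    - {"dp":[421.6,-362,0],"spin":24.4}
    - {"dp":[421.6,-362,0],"spin":24.4}
    - {"dp":[421.6,-362,0],"spin":24.4}
  gripper: 0
  force: 60

```text
t: 1.8
tool_pos: [0.51, -0.1247, 0.3038]
tool_rot: [0.0, 1.0, -0.013, -0.0]
force: [0.4, 0.3, 0.7]
gripper_width: -0.0001
grasp_force: 0.0
```

Run:
```python
from h import *
a,K,R,t=cam('side','side1.png')
o=get_obs(); print(o['joint_positions'].round(3),o['tool_pos'],o['tool_rot'])
```

```text
[ 0.265  0.239 -0.167  1.903  0.048  1.004 -1.522] [ 0.50965129 -0.12548925  0.30380331] [ 3.25727547e-04  9.99903863e-01 -1.38593376e-02 -2.77463148e-04]
```

View pics/side1.png

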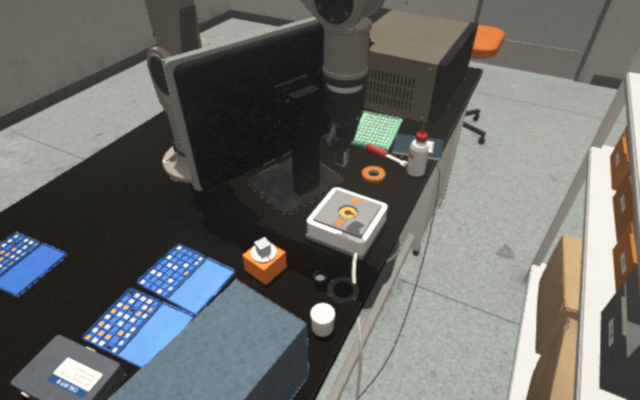

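The picture shows the arm reaching over the monitor with clearance, closed fingers at about (343,160) above the -y mark. I'll descend to just above the plate.

Call:
drive_tool:
  targets:
    - {"dp":[0,-1,50]}
    - {"dp":[0,-1,100]}
    - {"dp":[0,-1,140]}
    - {"dp":[0,-1,160]}
    - {"dp":[0,-1,160]}
    - {"dp":[0,-1,160]}

```text
invalid input at $.targets[0]: expected keys dp, spin
```

```bash
python3 -c "
from h import *
o=get_obs(); print(o['joint_positions'].round(3),o['tool_pos'],o['force'])"
```

```text
[ 0.265  0.239 -0.167  1.903  0.048  1.004 -1.522] [ 0.50965129 -0.12548925  0.30380331] [-0.46172761 -0.07672778  0.24622703]
```

Call:
drive_tool:
  targets:
    - {"dp":[0,-1,50],"spin":0}
    - {"dp":[0,-1,100],"spin":0}
    - {"dp":[0,-1,140],"spin":0}
    - {"dp":[0,-1,160],"spin":0}
    - {"dp":[0,-1,160],"spin":0}
    - {"dp":[0,-1,160],"spin":0}

```text
t: 2.6
tool_pos: [0.5106, -0.1243, 0.1448]
tool_rot: [0.0, 1.0, -0.014, 0.001]
force: [0.1, 0.0, 0.5]
gripper_width: -0.0
grasp_force: 0.0
```

Call:
drive_tool:
  targets:
    - {"dp":[0,0,6],"spin":0}
    - {"dp":[0,0,9],"spin":0}
    - {"dp":[0,0,11],"spin":0}
    - {"dp":[0,0,12],"spin":0}
    - {"dp":[0,0,13],"spin":0}
    - {"dp":[0,0,13],"spin":0}

```text
t: 3.35
tool_pos: [0.5105, -0.1236, 0.1316]
tool_rot: [0.0, 1.0, -0.013, 0.0]
force: [-2.3, -2.4, 10.5]
gripper_width: 0.0
grasp_force: 5.1
```

Call:
drive_tool:
  targets:
    - {"dp":[0,0,1],"spin":0}
    - {"dp":[0,0,1],"spin":0}
    - {"dp":[0,0,2],"spin":0}
    - {"dp":[0,0,2],"spin":0}

```text
t: 3.85
tool_pos: [0.5106, -0.1233, 0.1307]
tool_rot: [0.0, 1.0, -0.013, 0.0]
force: [-7.1, 0.7, 21.5]
gripper_width: 0.0003
grasp_force: 11.2
```

Call:
drive_tool:
  targets:
    - {"dp":[0,0,-18],"spin":0}
    - {"dp":[0,-43,-20],"spin":0}
    - {"dp":[0,-86,-16],"spin":0}
    - {"dp":[0,-86,-12],"spin":0}
    - {"dp":[0,-86,-8],"spin":0}
    - {"dp":[0,-86,-5],"spin":0}
    - {"dp":[0,-86,-3],"spin":0}
    - {"dp":[0,-86,-2],"spin":0}
    - {"dp":[0,-86,-1],"spin":0}
    - {"dp":[0,-86,-1],"spin":0}

```text
t: 5.1
tool_pos: [0.5124, -0.0381, 0.1307]
tool_rot: [0.0, 1.0, -0.014, -0.0]
force: [-3.5, -2.5, 10.8]
gripper_width: 0.0001
grasp_force: 5.1
```

Call:
drive_tool:
  targets:
    - {"dp":[0,0,1],"spin":0}
    - {"dp":[0,0,1],"spin":0}
    - {"dp":[0,0,2],"spin":0}
    - {"dp":[0,0,2],"spin":0}

```text
t: 5.6
tool_pos: [0.5124, -0.0381, 0.1306]
tool_rot: [0.001, 1.0, -0.014, -0.0]
force: [-10.7, -1.7, 32.5]
gripper_width: -0.0001
grasp_force: 16.3
```

Call:
drive_tool:
  targets:
    - {"dp":[0,0,-40],"spin":0}
    - {"dp":[0,0,-90],"spin":0}
    - {"dp":[-20,50,-120],"spin":8}
    - {"dp":[-45,100,-120],"spin":16}
    - {"dp":[-70,150,-120],"spin":22.5}
    - {"dp":[-90,200,-120],"spin":22.5}
    - {"dp":[-107.5,240,-120],"spin":22.5}
    - {"dp":[-107.5,240,-120],"spin":22.5}
    - {"dp":[-107.5,240,-120],"spin":22.5}

```text
t: 6.72
tool_pos: [0.399, -0.2739, 0.2479]
tool_rot: [-0.0, 0.978, -0.208, 0.0]
force: [0.1, 0.5, 0.9]
gripper_width: -0.0
grasp_force: 0.0
```

Call:
drive_tool:
  targets:
    - {"dp":[0,0,0],"spin":0}
    - {"dp":[0,0,0],"spin":0}
  gripper: 50

```text
t: 6.98
tool_pos: [0.3993, -0.2734, 0.2479]
tool_rot: [-0.0, 0.978, -0.207, 0.0]
force: [-0.2, 0.5, 0.5]
gripper_width: 0.0359
grasp_force: 0.0
```

Run:
```python
from h import *
a,K,R,t=cam('top'); b,*S=cam('side')
o=get_obs(); print(o['joint_positions'].round(3),o['tool_pos'],o['tool_rot'],o['gripper_width'])
def crop(p,x,y,w,h,s): return cv2.resize(p[y:y+h,x:x+w],None,fx=s,fy=s,interpolation=cv2.INTER_CUBIC)
im=np.zeros((600,800,3),np.uint8)
im[:300,:400]=crop(a,262,145,100,75,4);im[:300,400:]=crop(b,300,180,100,75,4);im[300:,:400]=crop(a,360,190,100,75,4);im[300:,400:]=crop(b,200,170,133,100,3)[:300,:400] if 0 else cv2.resize(b[140:290,170:370],(400,300))
cv2.imwrite('pics/c2.png',im)
```

```text
[ 0.456  0.232  0.019  2.06  -0.006  0.849 -1.51 ] [ 0.39914351 -0.2737388   0.24789959] [-6.20220076e-05  9.78306350e-01 -2.07163415e-01  3.01957778e-05] 0.04938702404658626
```

View pics/c2.png

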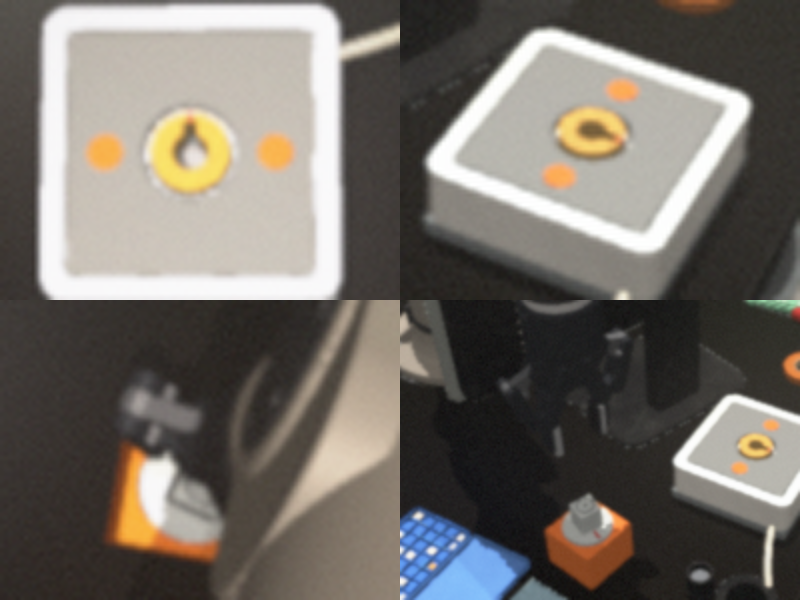

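The plate looks flush with the rim in both views, and the fingers straddle the chuck at side pixels of about (250,217) and (271,205). I'll descend around the boss and close.

Call:
drive_tool:
  targets:
    - {"dp":[0,2,40],"spin":0}
    - {"dp":[0,2,70],"spin":0}
    - {"dp":[0,2,95],"spin":0}
    - {"dp":[0,2,110],"spin":0}
    - {"dp":[0,2,115],"spin":0}
    - {"dp":[0,2,115],"spin":0}

```text
t: 7.82
tool_pos: [0.3982, -0.2763, 0.1332]
tool_rot: [0.0, 0.978, -0.208, 0.0]
force: [-0.3, 0.2, 0.5]
gripper_width: 0.05
grasp_force: 0.0
```

Call:
drive_tool:
  targets:
    - {"dp":[0,0,0],"spin":0}
    - {"dp":[0,0,0],"spin":0}
    - {"dp":[0,0,0],"spin":0}
    - {"dp":[0,0,0],"spin":0}
  gripper: 10
  force: 80

```text
t: 8.32
tool_pos: [0.3985, -0.2765, 0.134]
tool_rot: [0.0, 0.978, -0.208, 0.001]
force: [-1.1, 1.5, 5.1]
gripper_width: 0.0245
grasp_force: 78.7
```

Call:
drive_tool:
  targets:
    - {"dp":[0,0,-10],"spin":0}
    - {"dp":[0,0,-30],"spin":0}
    - {"dp":[0,0,-60],"spin":0}
    - {"dp":[0,0,-80],"spin":0}
    - {"dp":[0,0,-80],"spin":0}
    - {"dp":[0,0,-80],"spin":0}

```text
t: 9.07
tool_pos: [0.3975, -0.276, 0.2125]
tool_rot: [-0.0, 0.978, -0.208, -0.0]
force: [-0.3, 0.0, -1.1]
gripper_width: 0.0249
grasp_force: 78.6
```

Run:
```python
from h import *
b,*S=cam('side'); o=get_obs(); print(o['tool_pos'],o['tool_rot'],o['force'],o['gripper_width'])
im=cv2.resize(b[150:300,190:350],None,fx=4,fy=4,interpolation=cv2.INTER_CUBIC)
cv2.imwrite('pics/c3.png',im)
p=o['tool_pos']
for d in(.073,.079,.083,.117): print(d,proj(*S,p-[0,0,d]).round(1))
```

```text
[ 0.3973705  -0.27588884  0.21212865] [-1.97839670e-04  9.78165540e-01 -2.07825918e-01 -7.24379504e-04] [-0.95306191  0.53449465 -1.48193528] 0.0244269990835733
0.073 [258.9 224.1]
0.079 [259.2 226.2]
0.083 [259.4 227.6]
0.117 [260.9 239. ]
```

View pics/c3.png

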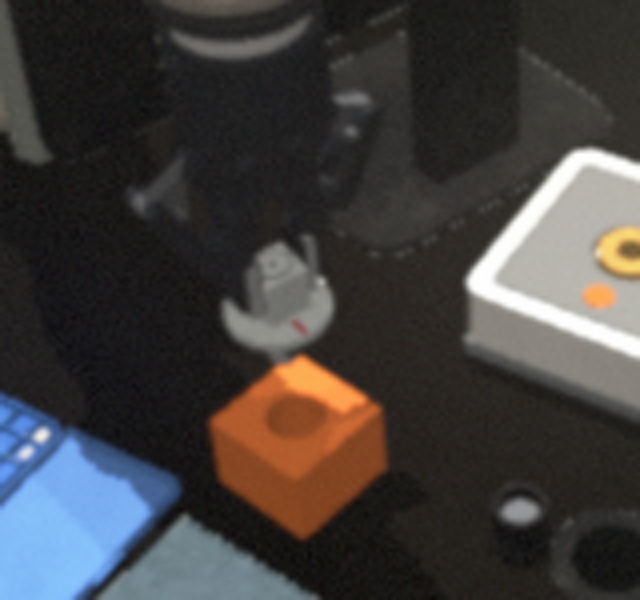

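The chuck is held upright. Its tip is at side pixel (261,240), within 1 px of the tool-axis prediction. Next I'll move it over the hub, turning to -1.5° yaw.

Call:
drive_tool:
  targets:
    - {"dp":[5,-40,-10],"spin":-4}
    - {"dp":[9,-85,-10],"spin":-10}
    - {"dp":[14,-130,-10],"spin":-16}
    - {"dp":[19,-175,-10],"spin":-22.4}
    - {"dp":[23.9,-224,-10],"spin":-22.4}
    - {"dp":[23.9,-224,0],"spin":-22.4}
    - {"dp":[23.9,-224,0],"spin":-22.4}
    - {"dp":[23.9,-224,0],"spin":-22.4}

```text
t: 10.12
tool_pos: [0.51, -0.0827, 0.2124]
tool_rot: [0.0, 1.0, -0.015, -0.001]
force: [0.5, 0.5, -2.9]
gripper_width: 0.0247
grasp_force: 78.8
```

Run:
```python
from h import *
a,*T=cam('top'); b,*S=cam('side'); o=get_obs(); print(o['tool_pos'],o['tool_rot'],o['force'],o['gripper_width'])
im=np.zeros((600,800,3),np.uint8)
im[:,:]=cv2.resize(b[150:270,290:450],(800,600),interpolation=cv2.INTER_CUBIC)
cv2.imwrite('pics/c4.png',im)
p=o['tool_pos']
for q in(p-[0,0,.118],p-[0,0,.084],p-[0,0,.078],np.array([.511,-.081,.06])): print(((proj(*S,q)-[290,150])*5).round(0))
```

```text
[ 0.51042355 -0.08247355  0.21293154] [ 1.97018133e-04  9.99887958e-01 -1.49671821e-02 -1.24810777e-04] [-0.42708694 -0.73569253 -1.35367401] 0.024472796535663532
[287. 257.]
[290. 201.]
[290. 191.]
[286. 311.]
```

View pics/c4.png

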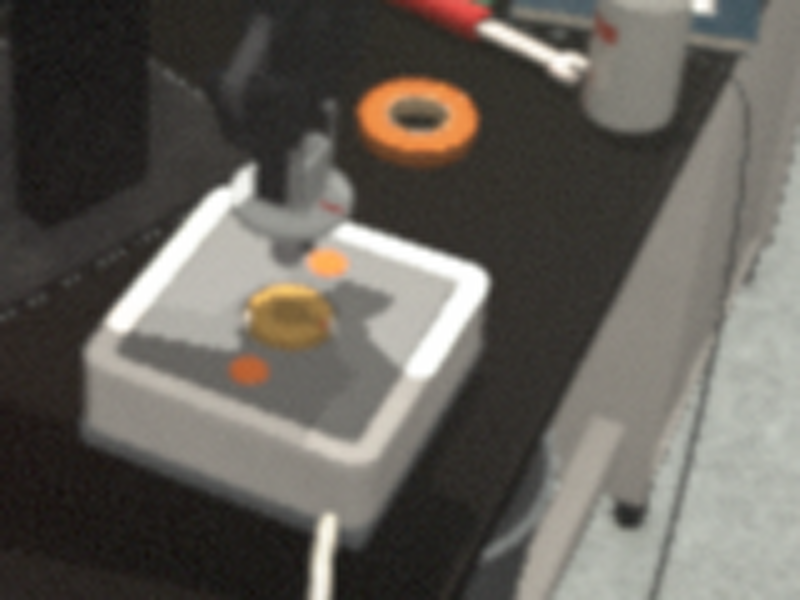

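The side view shows the shaft tip at about (291,262) directly above the hub (290,313). The flange's red line is parallel to the hub's mark. I'll shift 1.5 mm and lower the plain tip into the bore.

Call:
drive_tool:
  targets:
    - {"dp":[0.5,-1.5,10],"spin":0}
    - {"dp":[0.5,-1.5,22],"spin":0}
    - {"dp":[0.5,-1.5,30],"spin":0}
    - {"dp":[0.5,-1.5,34],"spin":0}
    - {"dp":[0.5,-1.5,37],"spin":0}
    - {"dp":[0.5,-1.5,40],"spin":0}
    - {"dp":[0.5,-1.5,40],"spin":0}

```text
t: 11.1
tool_pos: [0.5114, -0.0798, 0.1729]
tool_rot: [0.0, 1.0, -0.014, -0.0]
force: [-0.3, 0.0, -1.3]
gripper_width: 0.0243
grasp_force: 78.8
```

Call:
drive_tool:
  targets:
    - {"dp":[0,0,2],"spin":0}
    - {"dp":[0,0,4],"spin":0}
    - {"dp":[0,0,6],"spin":0}
    - {"dp":[0,0,7],"spin":0}
    - {"dp":[0,0,8],"spin":0}
    - {"dp":[0,0,8],"spin":0}

```text
t: 11.85
tool_pos: [0.5114, -0.0798, 0.1648]
tool_rot: [0.0, 1.0, -0.014, -0.0]
force: [-0.3, -0.4, -2.1]
gripper_width: 0.0244
grasp_force: 78.8
```

Call:
drive_tool:
  targets:
    - {"dp":[0,0,3],"spin":0}
    - {"dp":[0,0,6],"spin":0}
    - {"dp":[0,0,9],"spin":0}
    - {"dp":[0,0,12],"spin":0}
    - {"dp":[0,0,14],"spin":0}
    - {"dp":[0,0,14],"spin":0}

```text
t: 12.6
tool_pos: [0.5113, -0.0798, 0.1507]
tool_rot: [-0.0, 1.0, -0.014, -0.0]
force: [-0.5, -0.1, -2.4]
gripper_width: 0.0245
grasp_force: 78.8
```

Key is in with no resistance. Pressing home against the ejector.

Call:
drive_tool:
  targets:
    - {"dp":[0,0,2],"spin":0}
    - {"dp":[0,0,4],"spin":0}
    - {"dp":[0,0,6],"spin":0}
    - {"dp":[0,0,7],"spin":0}
    - {"dp":[0,0,7],"spin":0}

```text
t: 13.22
tool_pos: [0.5117, -0.0798, 0.1443]
tool_rot: [0.0, 1.0, -0.014, 0.0]
force: [-1.1, -0.4, 6.0]
gripper_width: 0.0245
grasp_force: 79.6
```

Call:
drive_tool:
  targets:
    - {"dp":[0,0,1],"spin":0}
    - {"dp":[0,0,1.5],"spin":0}
    - {"dp":[0,0,2],"spin":0}
    - {"dp":[0,0,2],"spin":0}

```text
t: 13.72
tool_pos: [0.5117, -0.0798, 0.144]
tool_rot: [0.0, 1.0, -0.014, 0.0]
force: [-8.8, 0.2, 24.4]
gripper_width: 0.0247
grasp_force: 82.5
```

Run:
```python
from h import *
b,*S=cam('side'); o=get_obs(); print(o['tool_pos'],o['force'],o['dq'].round(4))
cv2.imwrite('pics/c5.png',cv2.resize(b[150:270,290:450],(800,600),interpolation=cv2.INTER_CUBIC))
```

```text
[ 0.5117038  -0.07982239  0.14397774] [-8.91496613  0.68540983 25.77636757] [-0.0006 -0.0014 -0.0015  0.0005  0.0003 -0.0021  0.0003]
```

View pics/c5.png

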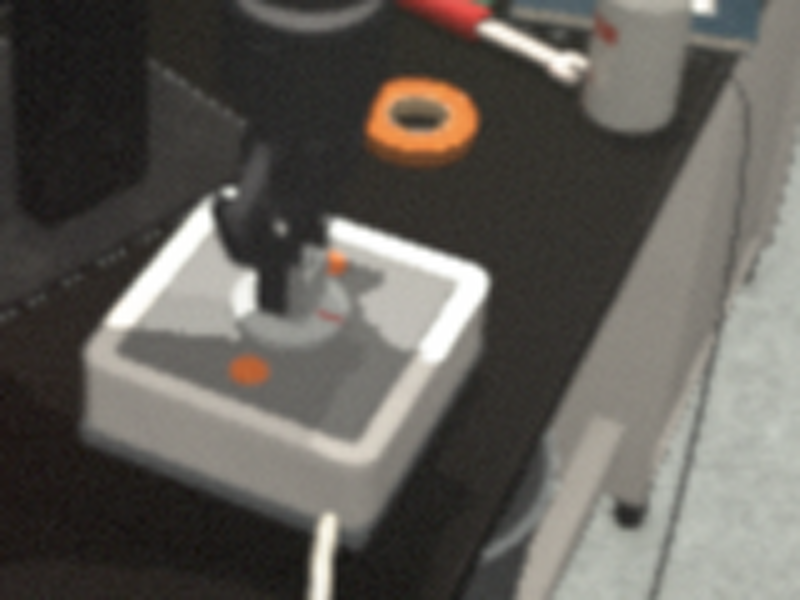

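The flange sits on the hub at about (291,310), the plate is flush, and the arm is holding it down. Handing in.

```bash
python3 -c "
from plant import job_done
print(job_done())"
```

```text
the job is handed in; nothing more can be done
None
```

I handed the job in at about 14 s: the splash plate is pressed flush, and the chuck's flange is home on the hub with its key in the keyway. The arm is still gripping it and holding it down with about 25 N. `job_done()` returned no verdict, so the judged result isn't known.

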